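# Fit the right combs into two gel casting trays

## Task

Set up the two clear gel trays in the grey caster for pouring: hang in each tray's pair of notches, teeth down and bar fully home, the comb from the slanted rack whose toothed blade fills the width between that tray's side walls with only a few millimetres to spare. The narrow tray still holds a comb that is a size too small: take it out and stand it properly in a row of the rack, teeth down like the others. Leave the two combs that fit neither tray where they stand in the rack, and everything else on the bench where it is.

Things in the scene. Friction and masses are not known exactly. Their poses are not given: they have to be found in the camera images.
- comb_100: white gel comb: grip bar 100 mm long, 10 mm thick, 24 mm tall; below it a toothed blade 76 mm long, 4 mm thick; 52 mm tall in all, about 38 g. Origin: middle of the edge of the tooth tips; y along its length, x across it, z from teeth up to bar (bar z = 28 to 52 mm). Same front to back and end to end. Starts in any one of the comb rack's four rows, leaning 30 degrees from upright.
- comb_114: white gel comb: grip bar 114 mm long, 10 mm thick, 24 mm tall; below it a toothed blade 90 mm long, 4 mm thick; 52 mm tall in all, about 43 g. Origin: middle of the edge of the tooth tips; y along its length, x across it, z from teeth up to bar (bar z = 28 to 52 mm). Same front to back and end to end. Starts in any one of the comb rack's four rows, leaning 30 degrees from upright.
- comb_132: white gel comb: grip bar 132 mm long, 10 mm thick, 24 mm tall; below it a toothed blade 108 mm long, 4 mm thick; 52 mm tall in all, about 50 g. Origin: middle of the edge of the tooth tips; y along its length, x across it, z from teeth up to bar (bar z = 28 to 52 mm). Same front to back and end to end. Starts in any one of the comb rack's four rows, leaning 30 degrees from upright.
- comb_148: white gel comb: grip bar 148 mm long, 10 mm thick, 24 mm tall; below it a toothed blade 124 mm long, 4 mm thick; 52 mm tall in all, about 56 g. Origin: middle of the edge of the tooth tips; y along its length, x across it, z from teeth up to bar (bar z = 28 to 52 mm). Same front to back and end to end. Starts in any one of the comb rack's four rows, leaning 30 degrees from upright.
- comb_92: white gel comb: grip bar 92 mm long, 10 mm thick, 24 mm tall; below it a toothed blade 68 mm long, 4 mm thick; 52 mm tall in all, about 35 g. Origin: middle of the edge of the tooth tips; y along its length, x across it, z from teeth up to bar (bar z = 28 to 52 mm). Same front to back and end to end. Starts upright in the notches of the narrow tray, a size too small for it.
- comb_rack: blue fixed rack, 214 mm long (x): two saw-tooth rails 6 mm thick at y = +-29 mm, free between. Four rows at x = -75, -25, 25, 75 mm. A comb stands across the rails, tooth tips on ledges 45 mm above the bench, top leaning 30 degrees to the rack's x- side (towards the robot); it pulls out along its own z. Gaps between neighbouring bars 33 mm. Origin: middle, on the bench.
- caster: grey fixed caster: bed 250 (x) by 180 (y) mm, top 30 mm above the bench; three cross walls 24 mm above the bed (10 mm thick, 140 mm wide, at x = -83, 0, 83 mm) close the tray ends; clamp knob at x-. Bays with a tray each centred at x = -41.5 and 41.5 mm, tray axes parallel to the caster's. Origin: centre, at bench level.
- tray_narrow: clear casting tray fixed in either bay of the caster: 70 mm long (x), 96 mm wide outside (y), 43 mm tall; side walls 6 mm thick, 84 mm apart inside; floor 5 mm thick. Each wall has a notch open to the top, 15 mm wide, 8 mm deep, floor at z = 35 mm, centred at x = -14 mm; a comb's bar lies in both, its blade between the walls. Origin: centre of underside. The 100 mm comb fits (4 mm each side).
- tray_wide: clear casting tray fixed in either bay of the caster: 70 mm long (x), 128 mm wide outside (y), 43 mm tall; side walls 6 mm thick, 116 mm apart inside; floor 5 mm thick. Each wall has a notch open to the top, 15 mm wide, 8 mm deep, floor at z = 35 mm, centred at x = -14 mm; a comb's bar lies in both, its blade between the walls. Origin: centre of underside. The 132 mm comb fits (4 mm each side).
- tray_narrow_seat (a point): where the origin (tooth tips) of the fitting comb lies when its bar is fully home in the notches of the narrow tray: 2 mm above the tray's floor. Axes as the tray's, z up.
- tray_wide_seat (a point): the same for the wide tray.
- bottle: glass bottle with black cap, diameter 70 mm, 150 mm tall, standing between the rack and the caster; origin at the centre of its underside. To be left alone.
- pen_cup: yellow cup of pens, diameter 74 mm, about 155 mm tall with the pens; origin under its centre. To be left alone.
- marker: marker pen lying on the bench, 135 mm long (along its x), 13 mm thick. To be left alone.
- tip_box: box of pipette tips, 80 x 118 x 60 mm; origin under its centre. To be left alone.
- tube_rack: blue rack of test tubes, 200 x 85 mm, 106 mm tall with the tubes; origin under its centre. To be left alone.
- jar: small capped sample jar, diameter 48 mm, 75 mm tall; origin under its centre. To be left alone.
Mind the look-alikes: they are no part of the job. What is shaped like the comb_100 but black, pink or red is not meant.

How it is judged (in metres and radians):
At the end, for the whole second after the job is handed in: The 100 mm comb hangs in the narrow tray, the 132 mm comb in the wide one: home to 2.5 mm in height, 3.5 along, 5.5 across, square to 3 and upright to 4 degrees. The 92 mm comb stands in a rack row (8 mm along, 14 across, lean 23 to 38 degrees). The 114 and 148 mm combs moved under 12 mm. At rest (x of comb_100 in the frame of tray_narrow_seat between -0.0035 and 0.0035 m and y of comb_100 in the frame of tray_narrow_seat between -0.0055 and 0.0055 m and z of comb_100 in the frame of tray_narrow_seat between -0.0025 and 0.0025 m and angle between the y axis of comb_100 and the y axis of tray_narrow, either way round below 0.06 rad and angle between each of comb_100, comb_132's own z axis and vertical below 0.07 rad and linear speed of each of comb_100, comb_132, comb_92 below 0.02 m/s and x of comb_132 in the frame of tray_wide_seat between -0.0035 and 0.0035 m and y of comb_132 in the frame of tray_wide_seat between -0.0055 and 0.0055 m and z of comb_132 in the frame of tray_wide_seat between -0.0025 and 0.0025 m and angle between the y axis of comb_132 and the y axis of tray_wide, either way round below 0.06 rad and z of comb_92 in the frame of comb_rack between 0.039 and 0.052 m and y of comb_92 in the frame of comb_rack between -0.014 and 0.014 m and angle between comb_92's own z axis and vertical between 0.4 and 0.66 rad and angle between the y axis of comb_92 and the y axis of comb_rack, either way round below 0.1 rad and (x of comb_92 in the frame of comb_rack between -0.083 and -0.067 m or x of comb_92 in the frame of comb_rack between -0.033 and -0.017 m or x of comb_92 in the frame of comb_rack between 0.017 and 0.033 m or x of comb_92 in the frame of comb_rack between 0.067 and 0.083 m) and distance of each of comb_114, comb_148 from where it was at the start of the episode below 0.012 m); the robot touches nothing.
It fails at once if a comb of the rack that fits neither tray is taken out (moved more than 40 mm) (distance of any of comb_114, comb_148 from where it was at the start of the episode above 0.04 m).
It fails at once if the bottle, cup, jar or marker is pushed more than 25 mm (distance of any of bottle, pen_cup, jar, marker from where it was at the start of the episode above 0.025 m).
It fails at once if the tip box or tube rack is pushed more than 25 mm (distance of any of tip_box, tube_rack from where it was at the start of the episode above 0.025 m).
It also fails if it takes over 72 s, if anything falls off the work surface, if the arm or the gripper's body presses on something with over 40 N, if the wrist force passes 120 N, or if a joint passes its speed limit or range.

## Robot

A 6-joint arm with a two-finger parallel gripper is mounted at the origin on the work surface. World frame = base frame: x ahead of the robot, y to its left, z up, the work surface at z = 0. Lengths are in mm, angles in rad, forces in N, time in s.
With the tool pointing down it reaches from about 350 to 925 mm from the base axis. Payload 6.4 kg.
Tool frame: the origin (TCP) lies at the very end of the fingers, on their centre line; the grasp point (between the pads) lies 19 mm behind it; z points along the fingers, y is the line along which they close (so a half turn about z gives the same grasp; the last joint's range is limited). The gripper opens to 94 mm and grips with 3 to 60 N. Pads are 16 mm wide; open, the fingers measure 119 mm over their backs; the gripper's body (75 mm by 177 mm) begins 78 mm behind the grasp point.
Start: joints at [-1.392, 0.245, 1.558, -0, 1.339, -0.174], TCP at [224.598, -609.975, 205.455] pointing down, gripper open.
Joint ranges: [-3.13, 3.13], [-1.02, 2.26], [0.13, 2.54], [-0.95, 4.09], [0.21, 2.88], [-2.74, 2.74]. Speed limits (rad/s): [2.57, 2.57, 3.14, 3.14, 3.14, 3.14].

## Interface

Orientations are given as [roll, pitch, yaw] about the fixed x, y, z axes, in that order (R = Rz(yaw) Ry(pitch) Rx(roll)).
In Python, from bench import manip gives the robot as it stands.
- The arm moves only by the tool step_arm, never from a script. Its argument "rows" is text: rows parted by semicolons, each of 6 numbers parted by spaces: the shift along the tool's x, y, z each as a share of 0.2 m, from -1 to 1, then the turn, a rotation vector about the tool's x, y, z each as a share of 360 degrees, from -1 to 1. In form: x y z wx wy wz; .... A call has exactly 10 rows; each row shifts and turns the commanded pose from where the row before left it, along the tool's axes as they then stand; what a row does not reach is not made up. A row lasts 1/10 s, in which the tool goes at most 50 mm and 8.59 degrees, less where a joint would pass 70% of its speed; a pose out of reach is approached as far as the arm can. A call with a number of a shift or a turn outside -1 to 1 is refused whole. A call with a gripper value outside its range is refused whole. "claw" is the gripper's target within -1 to 1 (fully open at 1, half-way at 0, shut at -1), set as the call begins (left out, the last holds). The fingers move at their own pace and stop on an object; "force" is the grip in N (left out, the last holds). Time passes only in rows, so rows that do not move let the fingers close, or fill a call up. It gives the time, the measured TCP pose, the force, the opening and the grip force at its end, in the units of the state.
- manip.get_state(): the state, without advancing time (a new reading comes with each control period).
- manip.snapshot(name): name is "scene" or "top" or "wrist"; returns the picture (420x560x3 uint8, red, green, blue); there is no depth.
- manip.camera_model(name): a dict with "fovy" (degrees; the focal length in pixels is half the picture's height over the tangent of half this angle, whatever the lens; pixels are square), "cx", "cy" (the principal point, pixels), "k1" (the pictures are not rectified: a ray, as slopes to the right and down, at radius r is drawn at 1 + k1 r^2 times it, then the intrinsics apply), "rvec" (rotation vector, rad) and "tvec" (3), from world to camera coordinates, as OpenCV has them. Camera axes: x right, y down, z forward; pixel columns grow to the right and rows downward; lengths in mm; the calibration is good to about 2 mm. A picture is of the moment at which its call begins: read the wrist's pose just before it. camera_model takes no time and is no camera call; for the wrist camera it gives the pose at the moment of the call.
- manip.hand_in(): hands the job in; it is judged then, once.
The state is a dict: "t": time; "qpos": joint angles; "qd": joint speeds; "tau": joint torques, N m; "ee_pos": TCP position; "orientation": TCP orientation; "force": force on the tool from outside, world axes, zero at the start; "ft_torque": the same for the moment, N m; "finger_gap": finger opening in mm; "gripper_force": force on a finger pad.
Only numpy, scipy, OpenCV 4.12 (cv2) and the standard library are available. Lean on these libraries where they do the work, as an engineer would, in place of code of your own. Each camera call takes 0.05 s, during which the arm holds its last target. There are 200 camera calls.

## Working session

There is one attempt and no reset: what is moved stays moved. The work goes in short steps, Python scripts to look and compute and a tool call to move; the robot and the scene stay as the last step left them, time stands still between calls to the robot, and variables do not carry over. Pictures are saved under pics/ and viewed, at most 10 in all, crops included, and the job is handed in when it is done.

Besides the shell and the picture viewer there is one more tool, called after ">>>" as name(argument=value, ...) on one line, values as JSON. step_arm: Moves the arm, as the interface text tells. Shift numbers are shares of 0.2 m and turn numbers shares of 360 degrees, none past 1 either way. Its arguments: {"type":"object","properties":{"rows":{"type":"string"},"claw":{"type":"number"},"force":{"type":"number"}},"required":["rows"]}

```bash
ls; mkdir -p pics
python3 - <<'E'
from bench import manip
import cv2
for n in ("scene","top"):
    im=manip.snapshot(n); cv2.imwrite(f"pics/{n}0.png",cv2.resize(im[:,:,::-1],(800,600),interpolation=cv2.INTER_CUBIC)); cv2.imwrite(f"raw_{n}.png",im[:,:,::-1])
    print(manip.camera_model(n))
print(manip.camera_model("wrist")); print(manip.get_state())
E
```

```text
pics
{'fovy': 51.30424786729951, 'cx': 283.99671049090745, 'cy': 200.18773335874505, 'k1': -0.05896545699681993, 'rvec': array([ 1.91871605,  1.74263168, -0.57342044]), 'tvec': array([ -38.12624301, -337.22916385, 1504.82845578])}
{'fovy': 49.60894998591686, 'cx': 281.8050040152367, 'cy': 215.9666387122729, 'k1': -0.13602732740846832, 'rvec': array([ 1.9685777 , -2.23918747,  0.24167816]), 'tvec': array([  51.81353373,  507.68482165, 1363.10027532])}
{'fovy': 58.805948864579214, 'cx': 277.1373190982001, 'cy': 208.13571868471954, 'k1': -0.03046363962859037, 'rvec': array([-2.37791701,  1.65802156,  0.24123132]), 'tvec': array([-648.94627576,  -28.34815457,  393.41587473])}
{'t': 0.1, 'qpos': array([-1.39208655e+00,  2.45736608e-01,  1.55883580e+00, -2.24621966e-05,
        1.33869766e+00, -1.74065803e-01]), 'qd': array([-0.00136369, -0.00013997, -0.00152643, -0.00059682, -0.00186932,
       -0.00116889]), 'tau': array([-1.73131662e-04, -4.16908193e+01, -3.15529239e+01,  6.86023291e-02,
        3.09145055e-02, -5.31309422e-05]), 'ee_pos': array([ 224.50451647, -609.44600631,  204.49069965]), 'orientation': array([-3.13993680e+00, -2.68987715e-04,  3.52780538e-01]), 'force': array([-0.08888163,  0.42838745,  0.17041333]), 'ft_torque': array([ 0.05130126, -0.02501338,  0.01366451]), 'gripper_force': 0.0, 'finger_gap': 93.73695468113043}
```

View pics/scene0.png

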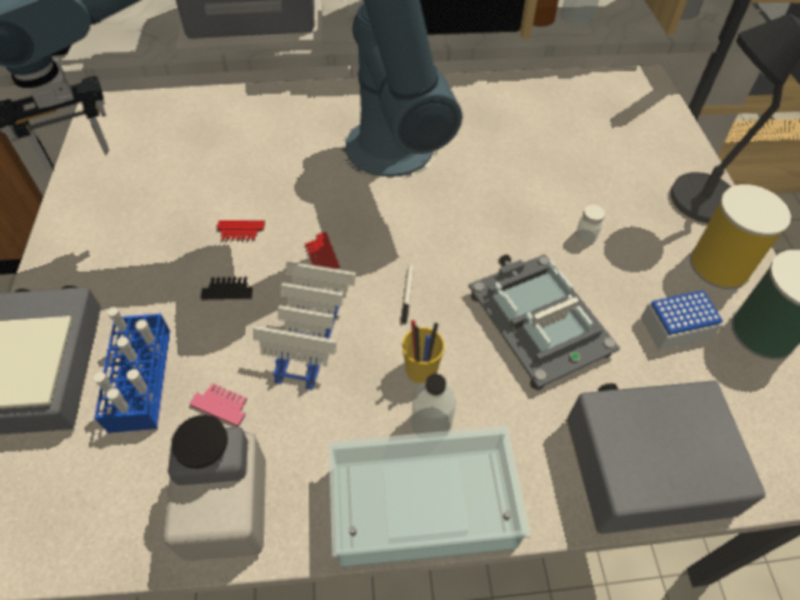

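View pics/top0.png

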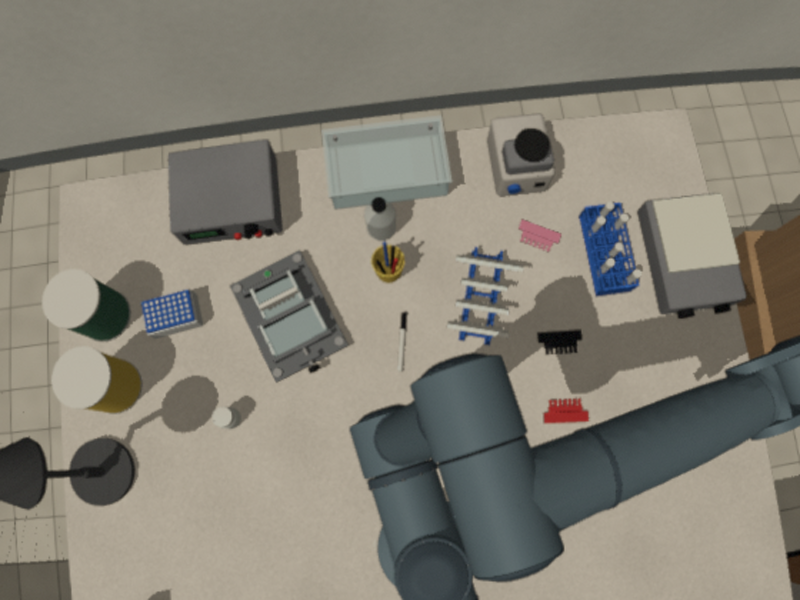

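The top view shows the rack's four white combs at about (490,260), (484,284), (482,306) and (478,330). The caster spans (237,285) to (345,345), and the narrow bay with the seated comb is near (280,295). Look-alikes: black comb (560,341), red comb (566,410) and pink comb (540,234). None of these is white or in the rack, so I exclude them.

```bash
cat > h.py <<'E'
import numpy as np, cv2
from scipy.spatial.transform import Rotation as R
def K(m): 
    f=210/np.tan(np.radians(m['fovy']/2)); return f
def w(m,u,v,z):
    f=K(m); d=np.array([(u-m['cx'])/f,(v-m['cy'])/f]); s=d.copy()
    for _ in range(20): s=d/(1+m['k1']*(s@s))
    Rm=cv2.Rodrigues(np.array(m['rvec'],float))[0]; c=-Rm.T@m['tvec']; r=Rm.T@np.array([*s,1])
    return c+r*(z-c[2])/r[2]
def p(m,X):
    Rm=cv2.Rodrigues(np.array(m['rvec'],float))[0]; c=np.atleast_2d(X)@Rm.T+m['tvec']; s=c[:,:2]/c[:,2:]
    return s*(1+m['k1']*(s**2).sum(1,keepdims=True))*K(m)+[m['cx'],m['cy']]
E
python3 - <<'E'
from bench import manip
from h import *
m=manip.camera_model("top"); s=.7
for n,u,v,z in [("caster c1",237,287,30),("c2",298,254,30),("c3",350,343,30),("c4",278,379,30),("knob",315,364,45),("rackTop",487,252,50),("rackbot",475,340,50),("b1L",457,258,85),("b1R",523,268,85),("b2L",463,280,85),("b2R",508,290,85),("b3L",457,300,85),("b3R",508,311,85),("b4L",450,324,85),("b4R",507,335,85),("bottle",379,205,150),("cup",389,265,95),("jar",226,418,75)]:
    print(n,w(m,u*s,v*s,z).round())
a=cv2.imread("raw_top.png"); 
A=cv2.resize(a[165:250,305:375],(400,486),interpolation=cv2.INTER_CUBIC);B=cv2.resize(a[170:270,155:255],(400,400),interpolation=cv2.INTER_CUBIC)
B=cv2.copyMakeBorder(B,0,86,0,0,0); cv2.imwrite("pics/crop1.png",np.hstack([A,B]))
mw=manip.camera_model("wrist");Rm=cv2.Rodrigues(mw['rvec'])[0];st=manip.get_state()
T=R.from_euler('xyz',st['orientation']).as_matrix()
print("cam in tool",T.T@(-Rm.T@mw['tvec']-st['ee_pos']),"\n",(Rm@T).round(3))
E
```

```text
caster c1 [614. 352.  30.]
c2 [673. 206.  30.]
c3 [454. 111.  30.]
c4 [394. 277.  30.]
knob [415. 191.  45.]
rackTop [ 616. -218.   50.]
rackbot [ 422. -161.   50.]
b1L [ 601. -145.   85.]
b1R [ 560. -285.   85.]
b2L [ 550. -151.   85.]
b2R [ 515. -244.   85.]
b3L [ 507. -131.   85.]
b3R [ 469. -237.   85.]
b4L [ 457. -109.   85.]
b4R [ 418. -226.   85.]
bottle [719.   9. 150.]
cup [601.   4.  95.]
jar [319. 387.  75.]
cam in tool [ 8.35350197e+01  6.67798473e-02 -1.79444235e+02] 
 [[-0.     1.     0.001]
 [-0.959  0.    -0.282]
 [-0.282 -0.001  0.959]]
```

View pics/crop1.png

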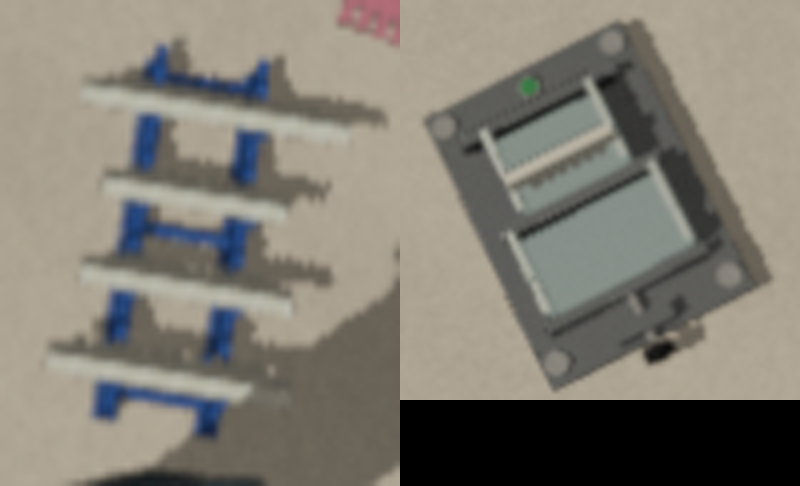

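Bar lengths from far to near measure about 146, 99, 113 and 122 or more, so the rows hold the 148, 100, 114 and 132 combs. The plan is 132 to the wide tray, 92 to the freed near row, then 100 to the narrow tray. First I'll take a wrist look over the rack.

```bash
cat >> h.py <<'E'
def plan(pts, cur=None):
    """pts: list of (pos mm, 3x3 R, nrows). prints rows; padded to 10 per call"""
    from bench import manip
    st=manip.get_state()
    P,Q=(st['ee_pos'],R.from_euler('xyz',st['orientation'])) if cur is None else (cur[0],R.from_matrix(cur[1]))
    out=[]; mx=[0,0]
    for X,M,n in pts:
        X=np.array(X,float); rv=(Q.inv()*R.from_matrix(M)).as_rotvec(); d=(X-P)/n
        for i in range(n):
            sh=Q.inv().apply(d); mx=[max(mx[0],np.linalg.norm(sh)),max(mx[1],np.degrees(np.linalg.norm(rv/n)))]
            out.append(" ".join(f"{x:.3f}" for x in sh/200)+" "+" ".join(f"{x:.4f}" for x in rv/n/2/np.pi)); Q=Q*R.from_rotvec(rv/n); P=P+d
    while len(out)%10: out.append("0 0 0 0 0 0")
    for k in range(0,len(out),10): print("; ".join(out[k:k+10]))
    print("max mm,deg",np.round(mx,1))
def tool(yawx,lean=0):
    "tool y along horizontal heading yawx (rad), tool z down, leaned by lean toward +heading"
    c,s=np.cos(yawx),np.sin(yawx); h=np.array([c,s,0]); u=np.array([0,0,1.])
    z=np.sin(lean)*h-np.cos(lean)*u; y=np.cos(lean)*h+np.sin(lean)*u
    return np.column_stack([np.cross(y,z),y,z])
E
python3 -c "
from h import *
plan([((500,-200,210),tool(np.radians(-16)),13)])"
```

```text
0.154 -0.111 -0.002 -0.0000 -0.0000 -0.0115; 0.161 -0.100 -0.002 -0.0000 -0.0000 -0.0115; 0.168 -0.088 -0.002 -0.0000 -0.0000 -0.0115; 0.174 -0.076 -0.002 -0.0000 -0.0000 -0.0115; 0.179 -0.063 -0.002 -0.0000 -0.0000 -0.0115; 0.183 -0.050 -0.002 -0.0000 -0.0000 -0.0115; 0.186 -0.036 -0.002 -0.0000 -0.0000 -0.0115; 0.188 -0.023 -0.002 -0.0000 -0.0000 -0.0115; 0.190 -0.009 -0.002 -0.0000 -0.0000 -0.0115; 0.190 0.005 -0.002 -0.0000 -0.0000 -0.0115
0.189 0.018 -0.002 -0.0000 -0.0000 -0.0115; 0.187 0.032 -0.002 -0.0000 -0.0000 -0.0115; 0.184 0.045 -0.002 -0.0000 -0.0000 -0.0115; 0 0 0 0 0 0; 0 0 0 0 0 0; 0 0 0 0 0 0; 0 0 0 0 0 0; 0 0 0 0 0 0; 0 0 0 0 0 0; 0 0 0 0 0 0
max mm,deg [38.   4.1]
```

>>> step_arm(rows="0.154 -0.111 0 0 0 -0.0115; 0.161 -0.1 0 0 0 -0.0115; 0.168 -0.088 0 0 0 -0.0115; 0.174 -0.076 0 0 0 -0.0115; 0.179 -0.063 0 0 0 -0.0115; 0.183 -0.05 0 0 0 -0.0115; 0.186 -0.036 0 0 0 -0.0115; 0.188 -0.023 0 0 0 -0.0115; 0.19 -0.009 0 0 0 -0.0115; 0.19 0.005 0 0 0 -0.0115", claw=-0.3)

```text
t: 1.1
ee_pos: [436.6, -293.4, 205.1]
orientation: [-3.141, -0.0, 1.078]
force: [-0.5, -0.4, -0.2]
finger_gap: 32.6
gripper_force: 0.0
```

>>> step_arm(rows="0.189 0.018 -0.004 0 0 -0.0115; 0.187 0.032 -0.004 0 0 -0.0115; 0.184 0.045 -0.004 0 0 -0.0115; 0 0 0 0 0 0; 0 0 0 0 0 0; 0 0 0 0 0 0; 0 0 0 0 0 0; 0 0 0 0 0 0; 0 0 0 0 0 0; 0 0 0 0 0 0")

```text
t: 2.1
ee_pos: [499.4, -200.8, 207.8]
orientation: [3.142, 0.0, 1.291]
force: [-0.3, -0.4, 0.6]
finger_gap: 32.8
gripper_force: 0.0
```

```bash
cat > look.py <<'E'
import sys,pickle
from bench import manip
from h import *
n=sys.argv[1]; m=manip.camera_model("wrist"); im=manip.snapshot("wrist")
pickle.dump(m,open(n+".pkl","wb")); cv2.imwrite(n+".png",im[:,:,::-1])
cv2.imwrite(f"pics/{n}.png",cv2.resize(im[:,:,::-1],(800,600),interpolation=cv2.INTER_CUBIC))
s=manip.get_state(); print(s['t'],s['ee_pos'],s['orientation'],s['finger_gap'],s['force'])
E
python3 look.py rack1
python3 - <<'E'
from h import *
plan([((500,215,230),tool(np.radians(22)),10)])
E
```

```text
2.15 [ 499.48823101 -200.74917546  207.85905193] [-3.14158933e+00  1.57314397e-05  1.29157561e+00] 33.1426479188935 [0.60007451 0.23214696 0.00512335]
0.200 -0.057 -0.011 -0.0000 0.0000 -0.0106; 0.203 -0.044 -0.011 -0.0000 0.0000 -0.0106; 0.206 -0.030 -0.011 -0.0000 0.0000 -0.0106; 0.207 -0.016 -0.011 -0.0000 0.0000 -0.0106; 0.208 -0.003 -0.011 -0.0000 0.0000 -0.0106; 0.208 0.011 -0.011 -0.0000 0.0000 -0.0106; 0.206 0.025 -0.011 -0.0000 0.0000 -0.0106; 0.204 0.038 -0.011 -0.0000 0.0000 -0.0106; 0.201 0.052 -0.011 -0.0000 0.0000 -0.0106; 0.197 0.065 -0.011 -0.0000 0.0000 -0.0106
max mm,deg [41.6  3.8]
```

View pics/rack1.png

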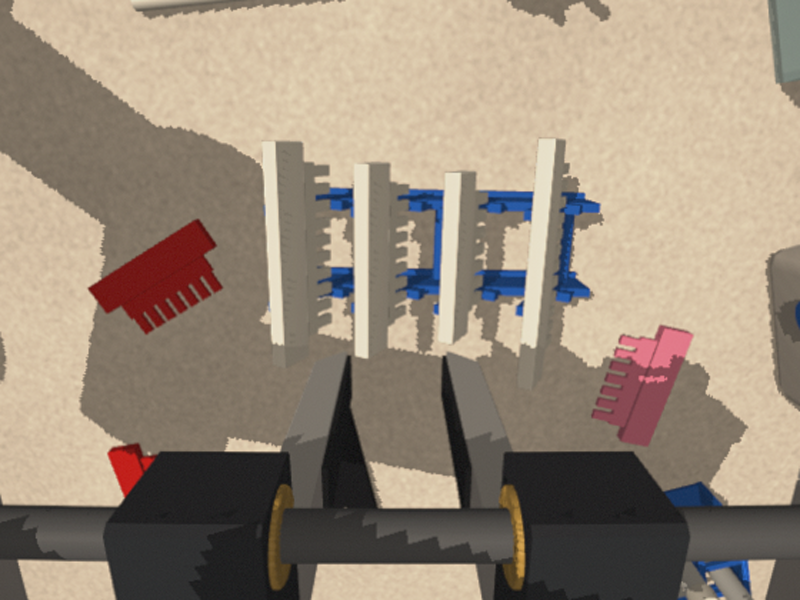

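The wrist view shows the rack bars. From the near row to the far row, the tops run (264,141) to (272,366), (355,163) to (355,357), (446,172) to (440,343), and (538,138) to (520,386). Lengths order as expected: 132, 114, 100, 148. Next, a look over the caster.

>>> step_arm(rows="0.200 -0.057 -0.011 0 0 -0.0106; 0.203 -0.044 -0.011 0 0 -0.0106; 0.206 -0.03 -0.011 0 0 -0.0106; 0.207 -0.016 -0.011 0 0 -0.0106; 0.208 -0.003 -0.011 0 0 -0.0106; 0.208 0.011 -0.011 0 0 -0.0106; 0.206 0.025 -0.011 0 0 -0.0106; 0.204 0.038 -0.011 0 0 -0.0106; 0.201 0.052 -0.011 0 0 -0.0106; 0.197 0.065 -0.011 0 0 -0.0106")

```text
t: 3.15
ee_pos: [499.1, 216.9, 230.2]
orientation: [3.141, 0.0, 1.961]
force: [0.2, -0.1, 0.9]
finger_gap: 32.8
gripper_force: 0.0
```

```bash
python3 look.py cast0 >/dev/null;sleep 0; python3 look.py cast1
python3 - <<'E'
from h import *
a=cv2.imread("rack1.png"); c=a[90:276,170:418]; cv2.imwrite("pics/rackcrop.png",cv2.resize(c,(800,600),interpolation=cv2.INTER_CUBIC))
E
```

```text
3.25 [498.84775322 218.83541284 230.27693572] [ 3.14058965e+00 -8.14303637e-04  1.96432430e+00] 32.65936624198161 [-1.47411159 -0.63809889 -0.80843594]
```

View pics/cast1.png

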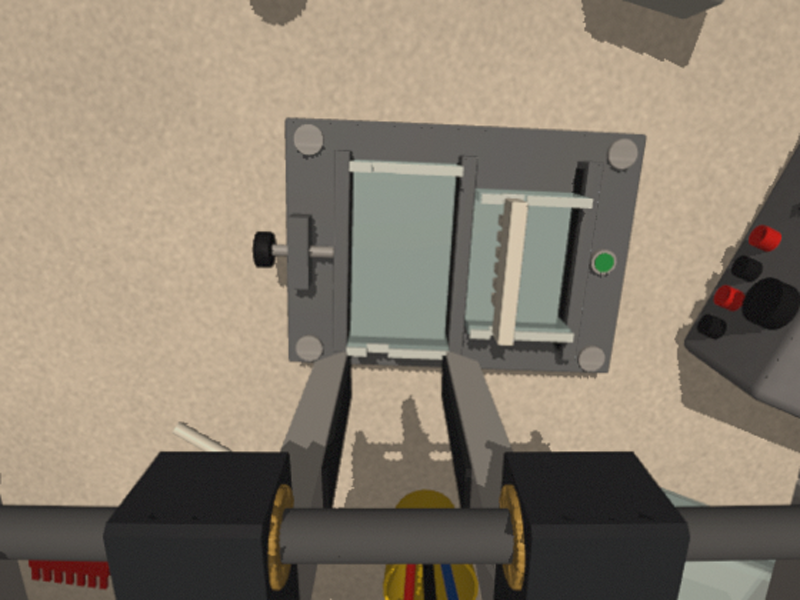

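View pics/rackcrop.png

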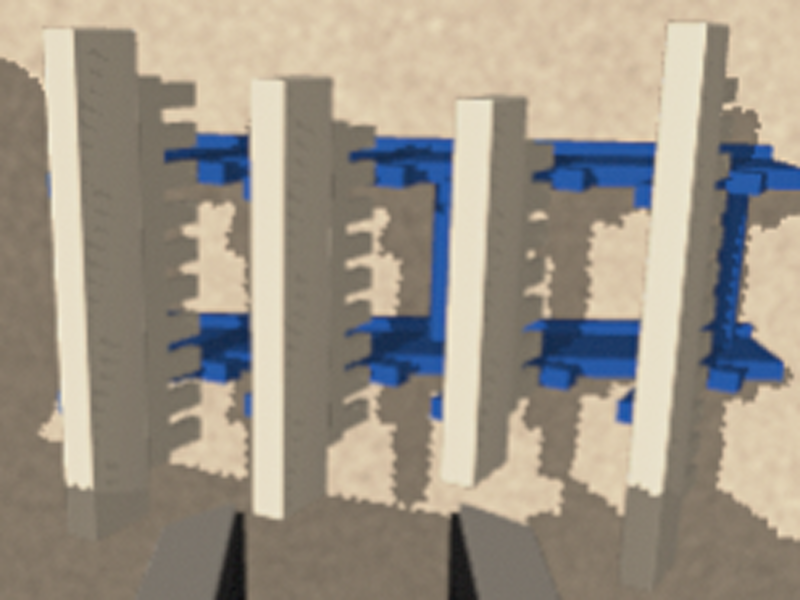

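Caster view, near bay: the wide tray spans (350,163) to (448,356), with notches at about (368,168) and (377,350). Far bay: the narrow tray spans (477,195) to (593,340), with the 92 mm comb from (517,200) to (505,344). Both notch pairs are on the knob side. Now I'll fit both poses.

```bash
cat > fit.py <<'E'
import pickle
from h import *
from scipy.optimize import least_squares
def Rz(a): return np.array([[np.cos(a),-np.sin(a),0],[np.sin(a),np.cos(a),0],[0,0,1]])
# rack
m=pickle.load(open("rack1.pkl","rb"))
D={-75:(132,[(45,30),(73,28),(135,30),(68,530),(96,540)]),-25:(114,[(252,81),(287,78),(331,79),(253,515),(283,519)]),
25:(100,[(457,100),(491,98),(526,97),(442,483),(473,487)]),75:(148,[(669,22),(707,25),(728,28),(621,587),(655,592)])}
rows=sorted(D); c3,s3=np.cos(np.pi/6),.5
def rackpts(q):
    out=[]
    for i,r in enumerate(rows):
        L=D[r][0]/2
        for xc,yc,zc in [(-5,L,52),(5,L,52),(5,L,28),(-5,-L,52),(5,-L,52)]:
            out.append(Rz(q[1])@[r+xc*c3-zc*s3,yc+q[3+i],45+q[2]+xc*s3+zc*c3]+[q[0],0,0])
    return np.array(out)
uv=np.array([u for r in rows for u in D[r][1]])/3.226+[170,90]
def f(q): return (p(m,rackpts(q))-uv).ravel()
s=least_squares(f,[520,-.28,0,-60,-60,-60,-60],loss='soft_l1',x_scale=[10,.1,10,10,10,10,10])
print("rack x0,yaw,dz,y_i:",s.x.round(3),"res px",np.abs(f(s.x)).reshape(-1,2).max(1).round(1))
q=s.x
s2=least_squares(lambda v:f([v[0],v[1],0,*v[2:]]),np.delete(q,2),loss='soft_l1');print("dz=0:",s2.x.round(3))
np.save("rack.npy",q)
for i,r in enumerate(rows): print(r,"comb origin",(Rz(q[1])@[r,q[3+i],45]+[q[0],0,0]).round(1))
# caster
m2=pickle.load(open("cast1.pkl","rb"))
C=[(-125,90,30,287,118),(125,90,30,645,136),(125,-90,30,606,374),(-125,-90,30,289,361),(-88,70,54,336,151),(-78,70,54,350,151),(-5,70,54,463,156),(5,70,54,477,156)]
T=[(-76.5,64,351,161),(-6.5,64,463,165),(-76.5,-64,347,355),(-6.5,-64,448,357)]
W=[(27.5-5,46,508,200),(32.5,46,526,200),(22.5,-46,497,343),(32.5,-46,513,345)]
def cp(q):
    X=[(a,b,c) for a,b,c,_,_ in C]+[(a,b,q[3]+43) for a,b,_,_ in T]+[(a+q[4],b+q[5],q[3]+59) for a,b,_,_ in W]
    return np.array(X)@Rz(q[2]).T+[q[0],q[1],0]
uv2=np.array([x[-2:] for x in C+T+W])/1.42857
g=lambda q:(p(m2,cp(q))-uv2).ravel()
s=least_squares(g,[534,237,.39,30,0,0],loss='soft_l1',x_scale=[10,10,.1,10,10,10]); q=s.x
print("caster",q.round(3),np.abs(g(q)).reshape(-1,2).max(1).round(1)); np.save("caster.npy",q)
for n,X in [("narrow seat",(27.5,0)),("wide seat",(-55.5,0)),("c92",(27.5+q[4],q[5]))]: print(n,(Rz(q[2])@[*X,q[3]+7]+[q[0],q[1],0]).round(1))
E
python3 fit.py
```

```text
rack x0,yaw,dz,y_i: [ 5.93498e+02 -2.94000e-01 -1.16400e+00 -2.02944e+02 -2.05442e+02
 -2.02356e+02 -2.08009e+02] res px [0.8 0.3 1.2 1.1 0.5 0.6 0.8 1.4 0.3 0.8 0.7 0.7 1.1 0.6 0.5 1.3 0.2 0.6
 1.1 0.6]
dz=0: [ 5.93420e+02 -2.94000e-01 -2.02816e+02 -2.05219e+02 -2.02151e+02
 -2.07869e+02]
-75 comb origin [ 462.9 -172.5   45. ]
-25 comb origin [ 510.1 -189.4   45. ]
25 comb origin [ 558.8 -200.9   45. ]
75 comb origin [ 605.  -220.8   45. ]
caster [ 5.40390e+02  2.43239e+02  3.54000e-01  2.82370e+01 -1.13600e+00
  1.23000e-01] [1.7 2.2 2.  1.  0.9 0.1 0.2 0.8 0.6 0.9 0.7 0.6 1.6 0.5 0.8 1.3]
narrow seat [566.2 252.8  35.2]
wide seat [488.3 224.   35.2]
c92 [565.1 252.5  35.2]
```

```bash
cat >> h.py <<'E'
def rk(i,zc,off=(0,0,0)):
    "TCP pose on comb in rack row index i at comb height zc"
    q=np.load("rack.npy"); a=q[1]; h=np.array([np.cos(a),np.sin(a),0]); l=np.array([-h[1],h[0],0])
    z=-.5*h+np.array([0,0,np.sqrt(.75)]); x=np.sqrt(.75)*h+np.array([0,0,.5])
    o=np.array([q[0],0,45])+h*[-75,-25,25,75][i]+l*q[3+i]
    return o+zc*z+off[0]*x+off[1]*l, tool(a,np.pi/6)
def ct(which,zc,off=(0,0)):
    "TCP pose on comb in tray (n/w/9) at comb height zc above seat (z=36)"
    q=np.load("caster.npy"); a=q[2]; h=np.array([np.cos(a),np.sin(a),0]); l=np.array([-h[1],h[0],0])
    x,y={'n':(27.5,0),'w':(-55.5,0),'9':(27.5+q[4],q[5])}[which]
    return np.array([q[0],q[1],37+zc])+h*(x+off[0])+l*(y+off[1]), tool(a)
E
python3 -c "
from h import *
plan([(*rk(0,105),10)])"
```

```text
-0.157 -0.112 0.047 -0.0080 -0.0029 0.0107; -0.164 -0.103 0.044 -0.0080 -0.0029 0.0107; -0.169 -0.094 0.042 -0.0080 -0.0029 0.0107; -0.175 -0.085 0.041 -0.0080 -0.0029 0.0107; -0.179 -0.075 0.040 -0.0080 -0.0029 0.0107; -0.183 -0.065 0.040 -0.0080 -0.0029 0.0107; -0.187 -0.055 0.040 -0.0080 -0.0029 0.0107; -0.189 -0.044 0.041 -0.0080 -0.0029 0.0107; -0.191 -0.033 0.043 -0.0080 -0.0029 0.0107; -0.192 -0.023 0.045 -0.0080 -0.0029 0.0107
max mm,deg [39.7  4.9]
```

>>> step_arm(rows="-0.157 -0.112 0.047 -0.008 -0.0029 0.0107; -0.164 -0.103 0.044 -0.008 -0.0029 0.0107; -0.169 -0.094 0.042 -0.008 -0.0029 0.0107; -0.175 -0.085 0.041 -0.008 -0.0029 0.0107; -0.179 -0.075 0.04 -0.008 -0.0029 0.0107; -0.183 -0.065 0.04 -0.008 -0.0029 0.0107; -0.187 -0.055 0.04 -0.008 -0.0029 0.0107; -0.189 -0.044 0.041 -0.008 -0.0029 0.0107; -0.191 -0.033 0.043 -0.008 -0.0029 0.0107; -0.192 -0.023 0.045 -0.008 -0.0029 0.0107", claw=-0.35)

```text
t: 4.25
ee_pos: [409.8, -162.5, 136.5]
orientation: [2.614, 0.003, 1.265]
force: [0.8, 0.6, -0.8]
finger_gap: 30.6
gripper_force: 0.0
```

```bash
python3 -c "
from bench import manip
manip.snapshot('top')
from h import *
s=manip.get_state();print(s['t'],s['ee_pos'],s['finger_gap'],rk(0,105)[0])
plan([(*rk(0,25),5)])"
```

```text
4.3 [ 406.99072818 -166.35697244  133.95979025] 30.32003235537355 [ 412.68796919 -157.32275116  135.9326674 ]
0.011 0.003 0.080 0.0001 0.0004 -0.0006; 0.011 0.003 0.080 0.0001 0.0004 -0.0006; 0.011 0.003 0.080 0.0001 0.0004 -0.0006; 0.011 0.003 0.080 0.0001 0.0004 -0.0006; 0.011 0.003 0.080 0.0001 0.0004 -0.0006; 0 0 0 0 0 0; 0 0 0 0 0 0; 0 0 0 0 0 0; 0 0 0 0 0 0; 0 0 0 0 0 0
max mm,deg [16.1  0.3]
```

>>> step_arm(rows="0 0 0 0 0 0; 0 0 0 0 0 0; 0 0 0 0 0 0; 0 0 0.03 0 0 0; 0 0 0.03 0 0 0; 0 0 0 0 0 0; 0 0 0 0 0 0; 0 0 0 0 0 0; 0 0 0 0 0 0; 0 0 0 0 0 0")

```text
t: 5.3
ee_pos: [416.4, -162.2, 126.2]
orientation: [2.617, 0.002, 1.269]
force: [-0.6, -0.5, -0.1]
finger_gap: 30.5
gripper_force: 0.0
```

```bash
python3 -c "
from bench import manip
from h import *
s=manip.get_state();print(s['t'],s['ee_pos'],s['qd'].round(3),rk(0,93)[0])
plan([(*rk(0,25),6)])"
```

```text
5.3 [ 416.42093273 -162.24383628  126.17735714] [-0.001 -0.001  0.001  0.001  0.    -0.001] [ 418.43084574 -159.06038432  125.54036255]
0.003 0.000 0.058 0.0000 0.0001 -0.0002; 0.003 0.000 0.058 0.0000 0.0001 -0.0002; 0.003 0.000 0.058 0.0000 0.0001 -0.0002; 0.003 0.000 0.058 0.0000 0.0001 -0.0002; 0.003 0.000 0.058 0.0000 0.0001 -0.0002; 0.003 0.000 0.058 0.0000 0.0001 -0.0002; 0 0 0 0 0 0; 0 0 0 0 0 0; 0 0 0 0 0 0; 0 0 0 0 0 0
max mm,deg [11.5  0.1]
```

>>> step_arm(rows="0.003 0 0.058 0 0.0001 -0.0002; 0.003 0 0.058 0 0.0001 -0.0002; 0.003 0 0.058 0 0.0001 -0.0002; 0.003 0 0.058 0 0.0001 -0.0002; 0.003 0 0.058 0 0.0001 -0.0002; 0.003 0 0.058 0 0.0001 -0.0002; 0 0 0 0 0 0; 0 0 0 0 0 0; 0 0 0 0 0 0; 0 0 0 0 0 0")

```text
t: 6.3
ee_pos: [450.9, -169.3, 66.5]
orientation: [2.616, 0.003, 1.278]
force: [-0.5, 0.1, 1.2]
finger_gap: 30.2
gripper_force: 0.0
```

>>> step_arm(rows="0 0 0 0 0 0; 0 0 0 0 0 0; 0 0 0 0 0 0; 0 0 0 0 0 0; 0 0 0 0 0 0; 0 0 0 0 0 0; 0 0 0 0 0 0; 0 0 -0.025 0 0 0; 0 0 -0.025 0 0 0; 0 0 0 0 0 0", claw=-1, force=20)

```text
t: 7.3
ee_pos: [446.0, -167.7, 75.1]
orientation: [2.616, 0.003, 1.278]
force: [0.2, 1.2, -0.5]
finger_gap: 10.2
gripper_force: 20.0
```

```bash
python3 -c "
from h import *
from bench import manip
s=manip.get_state();print(s['force'],s['finger_gap'],rk(0,35))
plan([(*rk(0,110),3),(*ct('w',120),9)])"
```

```text
[ 0.2479088   1.20817535 -0.49267417] 10.201646966381492 (array([ 446.18808236, -167.45894462,   75.31088913]), array([[ 0.28960553,  0.82891283,  0.47857305],
       [ 0.95714609, -0.25080574, -0.14480276],
       [ 0.        ,  0.5       , -0.8660254 ]]))
0.000 0.001 -0.125 0.0001 0.0001 0.0001; 0.000 0.001 -0.125 0.0001 0.0001 0.0001; 0.000 0.000 -0.125 0.0001 0.0001 0.0001; 0.215 -0.012 -0.018 0.0089 0.0030 -0.0112; 0.216 0.002 -0.014 0.0089 0.0030 -0.0112; 0.215 0.016 -0.010 0.0089 0.0030 -0.0112; 0.214 0.031 -0.007 0.0089 0.0030 -0.0112; 0.211 0.045 -0.005 0.0089 0.0030 -0.0112; 0.208 0.060 -0.004 0.0089 0.0030 -0.0112; 0.203 0.074 -0.004 0.0089 0.0030 -0.0112
0.197 0.088 -0.005 0.0089 0.0030 -0.0112; 0.191 0.101 -0.007 0.0089 0.0030 -0.0112; 0 0 0 0 0 0; 0 0 0 0 0 0; 0 0 0 0 0 0; 0 0 0 0 0 0; 0 0 0 0 0 0; 0 0 0 0 0 0; 0 0 0 0 0 0; 0 0 0 0 0 0
max mm,deg [43.2  5.3]
```

>>> step_arm(rows="0 0 -0.125 0 0 0; 0 0 -0.125 0 0 0; 0 0 -0.125 0 0 0; 0.215 -0.012 -0.018 0.0089 0.003 -0.0112; 0.216 0.002 -0.014 0.0089 0.003 -0.0112; 0.215 0.016 -0.01 0.0089 0.003 -0.0112; 0.214 0.031 -0.007 0.0089 0.003 -0.0112; 0.211 0.045 -0.005 0.0089 0.003 -0.0112; 0.208 0.06 -0.004 0.0089 0.003 -0.0112; 0.203 0.074 -0.004 0.0089 0.003 -0.0112")

```text
t: 8.3
ee_pos: [470.5, 141.8, 151.7]
orientation: [3.028, 0.032, 1.787]
force: [0.4, -0.8, 0.4]
finger_gap: 10.3
gripper_force: 20.0
```

>>> step_arm(rows="0.197 0.088 -0.005 0.0089 0.003 -0.0112; 0.191 0.101 -0.007 0.0089 0.003 -0.0112; 0 0 0 0 0 0; 0 0 0 0 0 0; 0 0 0 0 0 0; 0 0 0 0 0 0; 0 0 0 0 0 0; 0 0 0 0 0 0; 0 0 0 0 0 0; 0 0 0 0 0 0")

```text
t: 9.3
ee_pos: [487.7, 224.1, 155.1]
orientation: [3.141, 0.003, 1.926]
force: [-0.3, -0.7, -1.3]
finger_gap: 9.9
gripper_force: 20.0
```

```bash
python3 look.py hold1; python3 -c "
from h import *
print(ct('w',120)[0]); plan([(*ct('w',70),3)])"
```

```text
9.35 [487.66127128 224.18871978 155.08365354] [3.14062504e+00 2.86034735e-03 1.92595000e+00] 9.6018409501738 [ 0.00152905  1.27734671 -0.77855538]
[488.33102691 224.00124407 157.        ]
-0.000 0.001 0.080 0.0001 0.0002 0.0001; -0.001 0.001 0.080 0.0001 0.0002 0.0001; -0.001 0.001 0.080 0.0001 0.0002 0.0001; 0 0 0 0 0 0; 0 0 0 0 0 0; 0 0 0 0 0 0; 0 0 0 0 0 0; 0 0 0 0 0 0; 0 0 0 0 0 0; 0 0 0 0 0 0
max mm,deg [16.   0.1]
```

View pics/hold1.png

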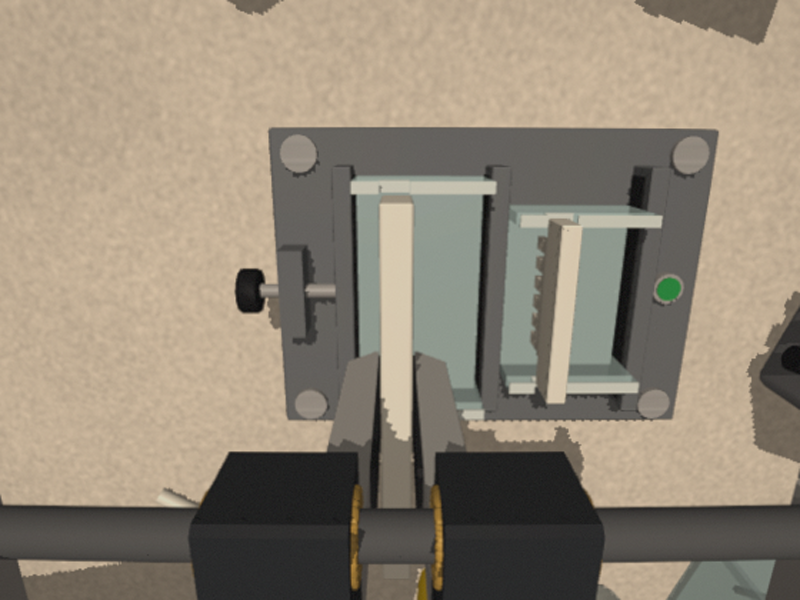

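The 132 mm comb is held straight, its far end at (380–412,203), and the wide notch is visible at (380–412,187). I'll refine the caster fit from this still view.

```bash
cat > fit2.py <<'E'
import pickle
from h import *
from scipy.optimize import least_squares
def Rz(a): return np.array([[np.cos(a),-np.sin(a),0],[np.sin(a),np.cos(a),0],[0,0,1]])
m=pickle.load(open("hold1.pkl","rb"))
C=[(-125,90,30,270,128),(125,90,30,718,130),(125,-90,30,674,420),(-125,-90,30,288,420),(-88,70,54,333,166),(-78,70,54,352,166),(-5,70,54,488,166),(5,70,54,511,166)]
T=[(-76.5,64,351,180),(-6.5,64,496,178),(6.5,48,510,207),(76.5,48,661,212)]
W=[(22.5,46,550,220),(32.5,46,581,222),(22.5,-46,537,403),(32.5,-46,566,404)]
def cp(q):
    X=[(a,b,c) for a,b,c,_,_ in C]+[(a,b,q[3]+43) for a,b,_,_ in T]+[(a+q[4],b+q[5],q[3]+59) for a,b,_,_ in W]
    return np.array(X)@Rz(q[2]).T+[q[0],q[1],0]
uv=np.array([x[-2:] for x in C+T+W])/1.42857
g=lambda q:(p(m,cp(q))-uv).ravel()
q=least_squares(g,np.load("caster.npy"),loss='soft_l1',x_scale=[10,10,.1,10,10,10]).x
print("new",q.round(3),"old",np.load("caster.npy").round(3),np.abs(g(q)).reshape(-1,2).max(1).round(1)); np.save("caster2.npy",q)
for z in (180,184):
  for u in (380,412): print("held end",z,(Rz(-q[2])@(w(m,u/1.42857,203/1.42857,z)-[q[0],q[1],0])).round(1))
st=np.array([487.66,224.19,155.1]);print("tcp in caster",(Rz(-q[2])@(st-[q[0],q[1],0])).round(1))
for u in (380,412): print("notch",(Rz(-q[2])@(w(m,u/1.42857,187/1.42857,73)-[q[0],q[1],0])).round(1))
E
python3 fit2.py
```

```text
new [ 5.40003e+02  2.43833e+02  3.57000e-01  2.95050e+01 -3.10700e+00
 -1.84000e-01] old [ 5.40390e+02  2.43239e+02  3.54000e-01  2.82370e+01 -1.13600e+00
  1.23000e-01] [2.1 2.  0.8 0.9 1.5 1.2 3.2 0.7 0.3 1.5 7.3 1.  3.9 2.8 2.5 4.2]
held end 180 [-59.3  65.3 180. ]
held end 180 [-50.1  65.2 180. ]
held end 184 [-59.2  65.7 184. ]
held end 184 [-50.2  65.7 184. ]
tcp in caster [-5.590e+01 -1.000e-01  1.551e+02]
notch [-62.3  60.8  73. ]
notch [-46.9  60.8  73. ]
```

```bash
cp caster2.npy caster.npy
python3 - <<'E'
from h import *
q=np.load("caster.npy"); q[4]=-2.1;q[5]=0; np.save("caster.npy",q)
plan([(*ct('w',37),6)])
E
```

```text
0.000 0.000 0.068 0.0000 0.0001 -0.0001; 0.000 0.000 0.068 0.0000 0.0001 -0.0001; 0.000 0.000 0.068 0.0000 0.0001 -0.0001; 0.000 0.000 0.068 0.0000 0.0001 -0.0001; 0.000 0.000 0.068 0.0000 0.0001 -0.0001; 0.000 0.000 0.068 0.0000 0.0001 -0.0001; 0 0 0 0 0 0; 0 0 0 0 0 0; 0 0 0 0 0 0; 0 0 0 0 0 0
max mm,deg [13.5  0. ]
```

>>> step_arm(rows="0.0003 0.0003 0.068 0 0.0001 -0.0001; 0.0003 0.0003 0.068 0 0.0001 -0.0001; 0.0003 0.0003 0.068 0 0.0001 -0.0001; 0.0003 0.0003 0.068 0 0.0001 -0.0001; 0.0003 0.0003 0.068 0 0.0001 -0.0001; 0.0003 0.0003 0.068 0 0.0001 -0.0001; 0 0 0 0 0 0; 0 0 0 0 0 0; 0 0 0 0 0 0; 0 0 0 0 0 0")

```text
t: 10.35
ee_pos: [488.6, 224.8, 74.2]
orientation: [3.139, -0.001, 1.93]
force: [0.1, 0.1, -0.5]
finger_gap: 9.8
gripper_force: 20.0
```

```bash
python3 -c "
from h import *
from bench import manip
s=manip.get_state();print(s['force'],s['ee_pos'],ct('w',37)[0])
plan([(*ct('w',25.5),6)])"
```

```text
[ 0.11619067  0.06891755 -0.45576523] [488.60418044 224.835679    74.2328784 ] [488.00288891 224.43560044  74.        ]
-0.000 -0.001 0.010 0.0001 -0.0000 0.0001; -0.000 -0.001 0.010 0.0001 -0.0000 0.0001; -0.000 -0.001 0.010 0.0001 -0.0000 0.0001; -0.000 -0.001 0.010 0.0001 -0.0000 0.0001; -0.000 -0.001 0.010 0.0001 -0.0000 0.0001; -0.000 -0.001 0.010 0.0001 -0.0000 0.0001; 0 0 0 0 0 0; 0 0 0 0 0 0; 0 0 0 0 0 0; 0 0 0 0 0 0
max mm,deg [2. 0.]
```

>>> step_arm(rows="0 -0.0005 0.01 0.0001 0 0; 0 -0.0005 0.01 0.0001 0 0; 0 -0.0005 0.01 0.0001 0 0; 0 -0.0005 0.01 0 0 0; 0 -0.0005 0.01 0 0 0; 0 -0.0005 0.008 0 0 0; 0 0 0 0 0 0; 0 0 0 0 0 0; 0 0 0 0 0 0; 0 0 0 0 0 0")

```text
t: 11.35
ee_pos: [487.5, 224.5, 61.9]
orientation: [-3.141, -0.001, 1.93]
force: [0.3, -0.2, -0.4]
finger_gap: 9.7
gripper_force: 20.0
```

>>> step_arm(rows="0 0 0.005 0 0 0; 0 0 0.005 0 0 0; 0 0 0 0 0 0; 0 0 0 0 0 0; 0 0 0 0 0 0; 0 0 0 0 0 0; 0 0 0 0 0 0; 0 0 0 0 0 0; 0 0 0 0 0 0; 0 0 0 0 0 0")

```text
t: 12.35
ee_pos: [487.6, 224.5, 60.7]
orientation: [-3.14, -0.001, 1.93]
force: [-2.2, -1.5, 5.1]
finger_gap: 10.1
gripper_force: 20.0
```

>>> step_arm(rows="0 0 -0.003 0 0 0; 0 0 0 0 0 0; 0 0 0 0 0 0; 0 0 0 0 0 0; 0 0 0 0 0 0; 0 0 0 0 0 0; 0 0 -0.1 0 0 0; 0 0 -0.2 0 0 0; 0 0 -0.2 0 0 0; 0 0 0 0 0 0", claw=-0.4)

```text
t: 13.35
ee_pos: [491.4, 225.4, 166.9]
orientation: [3.131, 0.001, 1.93]
force: [1.1, -1.2, -0.1]
finger_gap: 28.1
gripper_force: 0.0
```

>>> step_arm(rows="0 0 -0.05 0 0 0; 0 0.12 0 0 0 0; 0 0.14 0 0 0 0; 0 0.14 0 0 0 0; 0 0 0 0 0 0; 0 0 0 0 0 0; 0 0 0 0 0 0; 0 0 0 0 0 0; 0 0 0 0 0 0; 0 0 0 0 0 0")

```text
t: 14.35
ee_pos: [562.1, 252.5, 170.5]
orientation: [-3.141, -0.001, 1.93]
force: [0.5, -0.4, 0.5]
finger_gap: 28.3
gripper_force: 0.0
```

```bash
python3 look.py tray1
python3 - <<'E'
from h import *
print(ct('9',30)[0],ct('n',30)[0])
a=cv2.imread("tray1.png"); cv2.imwrite("pics/tray1b.png",cv2.resize(a[60:330,100:460],(800,600),interpolation=cv2.INTER_CUBIC))
plan([(*ct('9',60),4),(*ct('9',25),4)])
E
```

```text
14.4 [562.19920059 252.49357149 170.50023297] [-3.14065152e+00 -8.96538020e-04  1.92995139e+00] 28.31602427966532 [ 0.21452818 -0.66157153  0.15065685]
[563.80074559 252.7109417   67.        ] [565.76830429 253.44491224  67.        ]
-0.001 0.002 0.092 -0.0000 -0.0000 0.0001; -0.001 0.002 0.092 -0.0000 -0.0000 0.0001; -0.000 0.002 0.092 -0.0000 -0.0000 0.0001; -0.000 0.002 0.092 -0.0000 -0.0000 0.0001; -0.000 -0.000 0.044 0.0000 0.0000 -0.0000; -0.000 -0.000 0.044 0.0000 0.0000 -0.0000; -0.000 -0.000 0.044 0.0000 0.0000 -0.0000; -0.000 -0.000 0.044 0.0000 0.0000 -0.0000; 0 0 0 0 0 0; 0 0 0 0 0 0
max mm,deg [18.4  0. ]
```

View pics/tray1b.png

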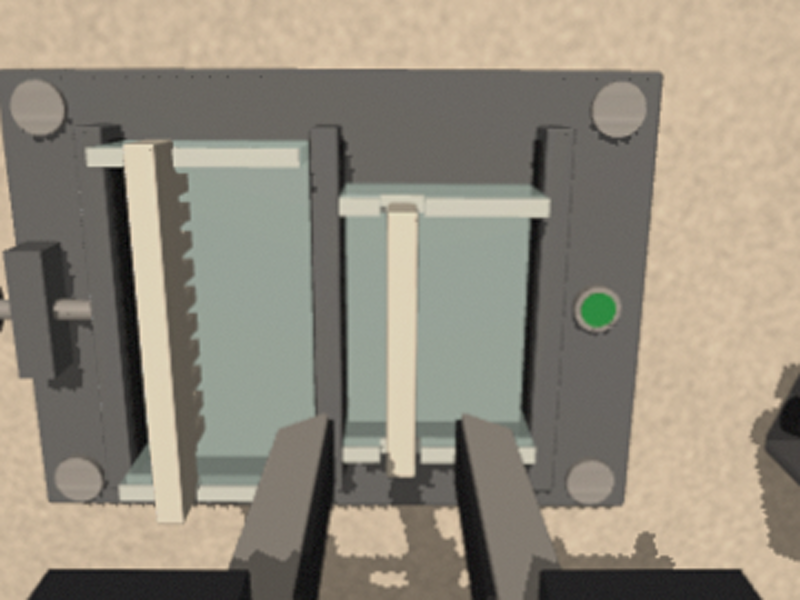

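The 132 mm comb sits in both wide notches, at (147,143) and (170,518) in the crop. The 92 mm comb runs (402,211) to (402,475), and the narrow notch is at (382–424,205). I'll refine from these.

Run:
```python
from h import *
import pickle
m=pickle.load(open("tray1.pkl","rb")); q=np.load("caster.npy"); a=q[2]
def c(u,v,z):
    d=w(m,100+u/2.222,60+v/2.222,z)-[q[0],q[1],0]; return np.round([np.cos(a)*d[0]+np.sin(a)*d[1],-np.sin(a)*d[0]+np.cos(a)*d[1]],1)
for n,u,v,z in [("92top",387,212,89),("",418,211,89),("92bot",389,475,89),("",415,476,89),("notch top",382,197,73),("",424,197,73),("notch bot",382,462,73),("",420,462,73),("132",125,145,89),("",157,142,89),("132b",157,522,89),("",185,521,89)]: print(n,c(u,v,z))
```

```text
92top [22.6 44.8]
 [32.4 45.1]
92bot [ 23.2 -46.4]
 [ 32.3 -46.8]
notch top [20.8 47.5]
 [34.8 47.5]
notch bot [ 20.6 -49.1]
 [ 34.5 -49.1]
132 [-58.6  65.5]
 [-48.6  66.4]
132b [-58.9 -65.1]
 [-48.9 -64.6]
```

Run:
```python
from h import *
q=np.load("caster.npy"); q[4]=0.1;q[5]=-.7; np.save("caster.npy",q)
plan([(*ct('9',60),3),(*ct('9',24.5),4)])
```

```text
-0.002 0.006 0.122 -0.0000 -0.0000 0.0001; -0.002 0.006 0.122 -0.0000 -0.0000 0.0001; -0.002 0.006 0.122 -0.0000 -0.0000 0.0001; 0.000 -0.000 0.044 -0.0000 0.0000 -0.0000; 0.000 -0.000 0.044 -0.0000 0.0000 -0.0000; 0.000 -0.000 0.044 -0.0000 0.0000 -0.0000; 0.000 -0.000 0.044 -0.0000 0.0000 -0.0000; 0 0 0 0 0 0; 0 0 0 0 0 0; 0 0 0 0 0 0
max mm,deg [24.5  0. ]
```

>>> step_arm(rows="-0.002 0.006 0.122 0 0 0; -0.002 0.006 0.122 0 0 0; -0.002 0.006 0.122 0 0 0; 0 0 0.044 0 0 0; 0 0 0.044 0 0 0; 0 0 0.044 0 0 0; 0 0 0.044 0 0 0; 0 0 0 0 0 0; 0 0 0 0 0 0; 0 0 0 0 0 0")

```text
t: 15.4
ee_pos: [566.6, 252.9, 62.6]
orientation: [3.141, -0.001, 1.93]
force: [0.4, -0.0, 0.4]
finger_gap: 28.2
gripper_force: 0.0
```

>>> step_arm(rows="0 0 0 0 0 0; 0 0 0 0 0 0; 0 0 0 0 0 0; 0 0 0 0 0 0; 0 0 0 0 0 0; 0 0 0 0 0 0; 0 0 -0.03 0 0 0; 0 0 -0.03 0 0 0; 0 0 0 0 0 0; 0 0 0 0 0 0", claw=-1)

```text
t: 16.4
ee_pos: [566.3, 252.8, 74.2]
orientation: [-3.141, -0.001, 1.93]
force: [-1.1, -0.4, -0.3]
finger_gap: 9.8
gripper_force: 20.0
```

```bash
python3 -c "
from h import *
print(ct('9',24.5)[0])
plan([(*ct('9',120),3),(*rk(0,105),11)])"
```

```text
[566.10665441 252.82401032  61.5       ]
0.000 -0.000 -0.138 -0.0000 -0.0000 0.0001; 0.000 -0.000 -0.138 -0.0000 -0.0000 0.0001; 0.000 -0.000 -0.138 -0.0000 -0.0000 0.0001; -0.150 -0.130 0.010 -0.0073 -0.0025 0.0092; -0.157 -0.122 0.006 -0.0073 -0.0025 0.0092; -0.164 -0.113 0.003 -0.0073 -0.0025 0.0092; -0.170 -0.103 0.001 -0.0073 -0.0025 0.0092; -0.176 -0.093 -0.001 -0.0073 -0.0025 0.0092; -0.181 -0.083 -0.002 -0.0073 -0.0025 0.0092; -0.186 -0.072 -0.003 -0.0073 -0.0025 0.0092
-0.190 -0.061 -0.003 -0.0073 -0.0025 0.0092; -0.193 -0.050 -0.003 -0.0073 -0.0025 0.0092; -0.195 -0.039 -0.002 -0.0073 -0.0025 0.0092; -0.197 -0.027 -0.000 -0.0073 -0.0025 0.0092; 0 0 0 0 0 0; 0 0 0 0 0 0; 0 0 0 0 0 0; 0 0 0 0 0 0; 0 0 0 0 0 0; 0 0 0 0 0 0
max mm,deg [39.9  4.3]
```

>>> step_arm(rows="0 0 -0.138 0 0 0; 0 0 -0.138 0 0 0; 0 0 -0.138 0 0 0; -0.15 -0.13 0.01 -0.0073 -0.0025 0.0092; -0.157 -0.122 0.006 -0.0073 -0.0025 0.0092; -0.164 -0.113 0.003 -0.0073 -0.0025 0.0092; -0.17 -0.103 0.001 -0.0073 -0.0025 0.0092; -0.176 -0.093 -0.001 -0.0073 -0.0025 0.0092; -0.181 -0.083 -0.002 -0.0073 -0.0025 0.0092; -0.186 -0.072 -0.003 -0.0073 -0.0025 0.0092")

```text
t: 17.4
ee_pos: [468.3, -9.3, 143.2]
orientation: [2.806, 0.041, 1.513]
force: [0.3, -0.5, -0.1]
finger_gap: 9.5
gripper_force: 20.0
```

>>> step_arm(rows="-0.19 -0.061 -0.003 -0.0073 -0.0025 0.0092; -0.193 -0.05 -0.003 -0.0073 -0.0025 0.0092; -0.195 -0.039 -0.002 -0.0073 -0.0025 0.0092; -0.197 -0.027 0 -0.0073 -0.0025 0.0092; 0 0 0 0 0 0; 0 0 0 0 0 0; 0 0 0 0 0 0; 0 0 0 0 0 0; 0 0 0 0 0 0; 0 0 0 0 0 0")

```text
t: 18.4
ee_pos: [414.0, -156.3, 136.1]
orientation: [2.619, 0.002, 1.281]
force: [0.4, -0.6, -1.1]
finger_gap: 9.7
gripper_force: 20.0
```

```bash
python3 -c "
from h import *
from bench import manip
print(manip.get_state()['ee_pos'],rk(0,105)[0])
plan([(*rk(0,36),6)])"
```

```text
[ 414.04821504 -156.34753182  136.11505593] [ 412.68796919 -157.32275116  135.9326674 ]
-0.001 -0.001 0.057 -0.0000 -0.0000 0.0001; -0.001 -0.001 0.057 -0.0000 -0.0000 0.0001; -0.001 -0.001 0.057 -0.0000 -0.0000 0.0001; -0.001 -0.001 0.057 -0.0000 -0.0000 0.0001; -0.001 -0.001 0.057 -0.0000 -0.0000 0.0001; -0.001 -0.001 0.057 -0.0000 -0.0000 0.0001; 0 0 0 0 0 0; 0 0 0 0 0 0; 0 0 0 0 0 0; 0 0 0 0 0 0
max mm,deg [11.4  0. ]
```

>>> step_arm(rows="-0.001 -0.001 0.057 0 0 0; -0.001 -0.001 0.057 0 0 0; -0.001 -0.001 0.057 0 0 0; -0.001 -0.001 0.057 0 0 0; -0.001 -0.001 0.057 0 0 0; -0.001 -0.001 0.057 0 0 0; 0 0 0 0 0 0; 0 0 0 0 0 0; 0 0 0 0 0 0; 0 0 0 0 0 0")

```text
t: 19.4
ee_pos: [445.0, -168.2, 76.8]
orientation: [2.618, 0.003, 1.279]
force: [-0.2, 0.1, 0.3]
finger_gap: 9.9
gripper_force: 20.0
```

```bash
python3 -c "
from h import *
from bench import manip
print(manip.get_state()['ee_pos'],rk(0,36)[0])
plan([(*rk(0,26),5)])"
```

```text
[ 445.04276383 -168.20609808   76.83128795] [ 445.70950931 -167.31414185   76.17691454]
0.001 0.000 0.011 -0.0000 0.0000 0.0001; 0.001 0.000 0.011 -0.0000 0.0000 0.0001; 0.001 0.000 0.011 -0.0000 0.0000 0.0001; 0.001 0.000 0.011 -0.0000 0.0000 0.0001; 0.001 0.000 0.011 -0.0000 0.0000 0.0001; 0 0 0 0 0 0; 0 0 0 0 0 0; 0 0 0 0 0 0; 0 0 0 0 0 0; 0 0 0 0 0 0
max mm,deg [2.2 0. ]
```

>>> step_arm(rows="0 0 0.011 0 0 0; 0 0 0.011 0 0 0; 0 0 0.011 0 0 0; 0 0 0.01 0 0 0; 0 0 0.008 0 0 0; 0 0 0 0 0 0; 0 0 0 0 0 0; 0 0 0 0 0 0; 0 0 0 0 0 0; 0 0 0 0 0 0")

```text
t: 20.4
ee_pos: [449.8, -169.7, 67.5]
orientation: [2.619, 0.002, 1.278]
force: [-0.3, 0.2, -0.2]
finger_gap: 10.0
gripper_force: 20.0
```

>>> step_arm(rows="0 0 0.005 0 0 0; 0 0 0.005 0 0 0; 0 0 0.003 0 0 0; 0 0 0 0 0 0; 0 0 0 0 0 0; 0 0 0 0 0 0; 0 0 0 0 0 0; 0 0 0 0 0 0; 0 0 0 0 0 0; 0 0 0 0 0 0")

```text
t: 21.4
ee_pos: [451.1, -170.1, 66.2]
orientation: [2.62, 0.003, 1.28]
force: [-19.9, 6.3, 21.2]
finger_gap: 9.9
gripper_force: 20.0
```

>>> step_arm(rows="0 0 -0.006 0 0 0; 0 0 0 0 0 0; 0 0 0 0 0 0; 0 0 0 0 0 0; 0 0 0 0 0 0; 0 0 0 0 0 0; 0 0 0 0 0 0; 0 0 -0.08 0 0 0; 0 0 -0.12 0 0 0; 0 0 -0.12 0 0 0", claw=-0.4)

```text
t: 22.4
ee_pos: [419.2, -160.1, 121.8]
orientation: [2.62, 0.002, 1.278]
force: [1.6, -0.6, -0.3]
finger_gap: 28.2
gripper_force: 0.0
```

```bash
python3 -c "
from h import *
from bench import manip
print(manip.get_state()['finger_gap'])
plan([(*rk(2,150),5)])"
```

```text
28.24360139824207
0.001 0.088 -0.011 -0.0001 0.0000 0.0001; 0.001 0.088 -0.011 -0.0001 0.0000 0.0001; 0.001 0.088 -0.011 -0.0001 0.0000 0.0001; 0.001 0.088 -0.011 -0.0001 0.0000 0.0001; 0.001 0.088 -0.011 -0.0001 0.0000 0.0001; 0 0 0 0 0 0; 0 0 0 0 0 0; 0 0 0 0 0 0; 0 0 0 0 0 0; 0 0 0 0 0 0
max mm,deg [17.6  0. ]
```

>>> step_arm(rows="0 0.088 -0.011 0 0 0; 0 0.088 -0.011 0 0 0; 0 0.088 -0.011 0 0 0; 0 0.088 -0.011 0 0 0; 0 0.088 -0.011 0 0 0; 0 0 0 0 0 0; 0 0 0 0 0 0; 0 0 0 0 0 0; 0 0 0 0 0 0; 0 0 0 0 0 0")

```text
t: 23.4
ee_pos: [487.2, -180.6, 174.6]
orientation: [2.62, 0.002, 1.278]
force: [0.0, 0.0, -0.5]
finger_gap: 28.4
gripper_force: 0.0
```

```bash
python3 look.py rack2; python3 -c "
from h import *
print(rk(2,150)[0]); plan([(*rk(2,60),5),(*rk(2,25.5),4)])"
```

```text
23.45 [ 487.29785308 -180.65488873  174.72898402] [2.61940687e+00 2.04679779e-03 1.27816940e+00] 28.06213613029049 [0.03125132 0.15442176 0.91522419]
[ 487.0373193  -179.20358428  174.90381057]
0.001 -0.000 0.090 -0.0000 0.0000 0.0001; 0.001 -0.000 0.090 -0.0000 0.0000 0.0001; 0.001 -0.000 0.090 -0.0000 0.0000 0.0001; 0.001 -0.000 0.090 -0.0000 0.0000 0.0001; 0.001 -0.000 0.090 -0.0000 0.0000 0.0001; 0.000 0.000 0.043 -0.0000 0.0000 -0.0000; 0.000 0.000 0.043 -0.0000 0.0000 -0.0000; 0.000 0.000 0.043 -0.0000 0.0000 -0.0000; 0.000 0.000 0.043 -0.0000 0.0000 -0.0000; 0 0 0 0 0 0
max mm,deg [17.9  0. ]
```

View pics/rack2.png

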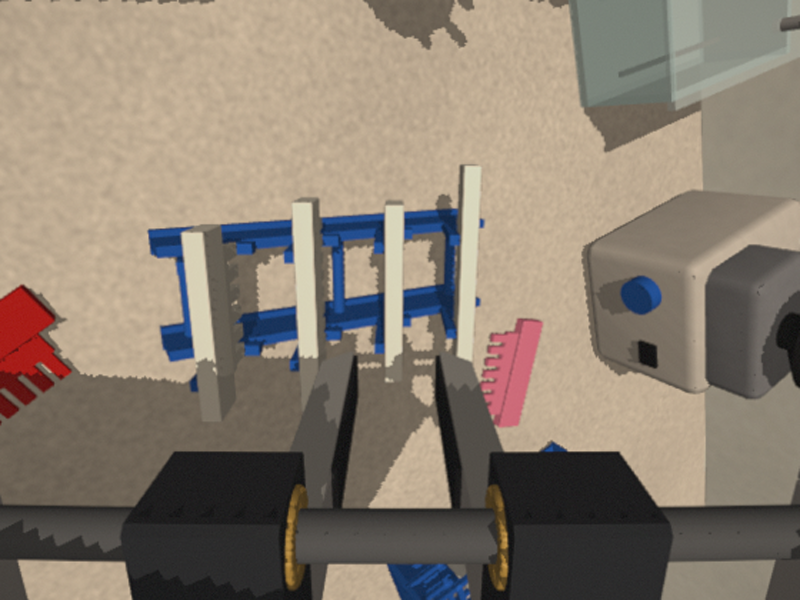

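The 92 mm comb stands in the near row, (195,232) to (210,420), parallel to the others. The 100 mm comb runs (395,202) to (394,381), and 114 and 148 are in place. I'll check these pixels against the model.

Run:
```python
from h import *
import pickle
m=pickle.load(open("rack2.pkl","rb")); Rt=rk(0,0)[1]
for n,i,L,px in [("100",2,50,[(386,202),(404,202),(386,381),(402,382)]),("92",0,46,[(182,233),(207,231),(200,420),(220,420)])]:
    pts=[rk(i,52,(sx*5,sy*L))[0] for sy in (1,-1) for sx in (-1,1)]
    print(n,(p(m,pts)*1.42857).round(0).tolist(),px)
    for P,u in zip(pts,px):   # in-plane offset along tool y / rack y at that height
        d=w(m,u[0]/1.42857,u[1]/1.42857,P[2])-P; print("  off toolx,y",(Rt.T@d).round(1)[:2])
```

```text
100 [[385.0, 205.0], [404.0, 205.0], [385.0, 382.0], [403.0, 383.0]] [(386, 202), (404, 202), (386, 381), (402, 382)]
  off toolx,y [1.6 0.7]
  off toolx,y [1.6 0. ]
  off toolx,y [0.8 0.4]
  off toolx,y [ 0.5 -0.5]
92 [[181.0, 230.0], [204.0, 230.0], [202.0, 421.0], [223.0, 421.0]] [(182, 233), (207, 231), (200, 420), (220, 420)]
  off toolx,y [-1.5  0.4]
  off toolx,y [-0.8  1.2]
  off toolx,y [ 0.7 -0.9]
  off toolx,y [ 0.8 -1.2]
```

Everything agrees within 1–2 mm. Grasping the 100 mm comb, 1 mm further along tool x.

>>> step_arm(rows="0.002 0 0.09 0 0 0; 0.002 0 0.09 0 0 0; 0.002 0 0.09 0 0 0; 0.002 0 0.09 0 0 0; 0.002 0 0.09 0 0 0; 0 0 0.043 0 0 0; 0 0 0.043 0 0 0; 0 0 0.043 0 0 0; 0 0 0.043 0 0 0; 0 0 0 0 0 0")

```text
t: 24.45
ee_pos: [547.5, -196.9, 66.5]
orientation: [2.62, 0.002, 1.278]
force: [0.8, -0.0, -0.4]
finger_gap: 28.0
gripper_force: 0.0
```

>>> step_arm(rows="0 0 0 0 0 0; 0 0 0 0 0 0; 0 0 0 0 0 0; 0 0 0 0 0 0; 0 0 0 0 0 0; 0 0 0 0 0 0; 0 0 0 0 0 0; 0 0 0 0 0 0; 0 0 -0.025 0 0 0; 0 0 -0.025 0 0 0", claw=-1)

```text
t: 25.45
ee_pos: [542.4, -195.3, 75.8]
orientation: [2.62, 0.002, 1.278]
force: [-0.0, 0.2, -0.4]
finger_gap: 9.7
gripper_force: 20.0
```

```bash
python3 -c "
from h import *
print(rk(2,25.5)[0],rk(2,36)[0])
P=rk(2,150);plan([(*P,4),(np.array([470,60,175.]),tool(0.06,np.pi/12),7),(*ct('n',125),7)])"
```

```text
[ 546.61966343 -197.23152837   67.0836478 ] [ 541.59464645 -195.71109935   76.17691454]
-0.001 -0.001 -0.143 -0.0001 0.0000 0.0001; -0.001 -0.001 -0.143 -0.0001 0.0000 0.0001; -0.001 -0.001 -0.143 -0.0001 0.0000 0.0001; -0.001 -0.001 -0.143 -0.0001 0.0000 0.0001; 0.160 -0.053 -0.031 0.0059 0.0031 -0.0075; 0.163 -0.046 -0.026 0.0059 0.0031 -0.0075; 0.165 -0.040 -0.021 0.0059 0.0031 -0.0075; 0.167 -0.032 -0.016 0.0059 0.0031 -0.0075; 0.169 -0.025 -0.012 0.0059 0.0031 -0.0075; 0.170 -0.018 -0.008 0.0059 0.0031 -0.0075
0.171 -0.010 -0.004 0.0059 0.0031 -0.0075; 0.134 0.072 0.029 0.0059 0.0009 -0.0067; 0.131 0.078 0.027 0.0059 0.0009 -0.0067; 0.127 0.085 0.024 0.0059 0.0009 -0.0067; 0.123 0.091 0.022 0.0059 0.0009 -0.0067; 0.119 0.097 0.019 0.0059 0.0009 -0.0067; 0.115 0.102 0.016 0.0059 0.0009 -0.0067; 0.110 0.107 0.013 0.0059 0.0009 -0.0067; 0 0 0 0 0 0; 0 0 0 0 0 0
max mm,deg [34.3  3.6]
```

>>> step_arm(rows="0 0 -0.143 0 0 0; 0 0 -0.143 0 0 0; 0 0 -0.143 0 0 0; 0 0 -0.143 0 0 0; 0.16 -0.053 -0.031 0.0059 0.0031 -0.0075; 0.163 -0.046 -0.026 0.0059 0.0031 -0.0075; 0.165 -0.04 -0.021 0.0059 0.0031 -0.0075; 0.167 -0.032 -0.016 0.0059 0.0031 -0.0075; 0.169 -0.025 -0.012 0.0059 0.0031 -0.0075; 0.17 -0.018 -0.008 0.0059 0.0031 -0.0075")

```text
t: 26.45
ee_pos: [472.6, 27.2, 175.2]
orientation: [2.846, 0.008, 1.585]
force: [-0.1, 0.2, -0.8]
finger_gap: 10.1
gripper_force: 20.0
```

>>> step_arm(rows="0.171 -0.01 -0.004 0.0059 0.0031 -0.0075; 0.134 0.072 0.029 0.0059 0.0009 -0.0067; 0.131 0.078 0.027 0.0059 0.0009 -0.0067; 0.127 0.085 0.024 0.0059 0.0009 -0.0067; 0.123 0.091 0.022 0.0059 0.0009 -0.0067; 0.119 0.097 0.019 0.0059 0.0009 -0.0067; 0.115 0.102 0.016 0.0059 0.0009 -0.0067; 0.11 0.107 0.013 0.0059 0.0009 -0.0067; 0 0 0 0 0 0; 0 0 0 0 0 0")

```text
t: 27.45
ee_pos: [565.5, 254.0, 160.8]
orientation: [-3.138, 0.001, 1.931]
force: [-0.1, -0.1, -0.8]
finger_gap: 9.5
gripper_force: 20.0
```

```bash
python3 -c "
from h import *
from bench import manip
manip.snapshot('top')
s=manip.get_state();print(s['ee_pos'],s['qd'].round(3),ct('n',125)[0])
plan([(*ct('n',38),6)])"
```

```text
[565.31127949 253.48833729 161.09055536] [-0.014 -0.024  0.016  0.001  0.001  0.001] [565.76830429 253.44491224 162.        ]
-0.000 0.001 0.072 -0.0001 0.0000 0.0001; -0.000 0.001 0.072 -0.0001 0.0000 0.0001; -0.000 0.000 0.072 -0.0001 0.0000 0.0001; -0.000 0.000 0.072 -0.0001 0.0000 0.0001; -0.000 0.000 0.072 -0.0001 0.0000 0.0001; -0.000 0.000 0.072 -0.0001 0.0000 0.0001; 0 0 0 0 0 0; 0 0 0 0 0 0; 0 0 0 0 0 0; 0 0 0 0 0 0
max mm,deg [14.3  0. ]
```

>>> step_arm(rows="0 0.001 0.072 0 0 0; 0 0.001 0.072 0 0 0; 0 0.001 0.072 0 0 0; 0 0.001 0.072 0 0 0; 0 0 0.072 0 0 0; 0 0 0.068 0 0 0; 0 0 0 0 0 0; 0 0 0 0 0 0; 0 0 0 0 0 0; 0 0 0 0 0 0")

```text
t: 28.5
ee_pos: [567.2, 254.3, 76.7]
orientation: [-3.141, 0.001, 1.931]
force: [0.3, 0.6, -0.1]
finger_gap: 9.4
gripper_force: 20.0
```

```bash
python3 -c "
from h import *
from bench import manip
s=manip.get_state();print(s['ee_pos'],s['force'])
plan([(np.array([566.2,253,62.5]),tool(.357),6)])"
```

```text
[567.16038519 254.34602135  76.73934615] [ 0.27774954  0.61959765 -0.13675714]
-0.001 -0.001 0.012 -0.0000 0.0000 0.0001; -0.001 -0.001 0.012 -0.0000 0.0000 0.0001; -0.001 -0.001 0.012 -0.0000 0.0000 0.0001; -0.001 -0.001 0.012 -0.0000 0.0000 0.0001; -0.001 -0.001 0.012 -0.0000 0.0000 0.0001; -0.001 -0.001 0.012 -0.0000 0.0000 0.0001; 0 0 0 0 0 0; 0 0 0 0 0 0; 0 0 0 0 0 0; 0 0 0 0 0 0
max mm,deg [2.4 0. ]
```

>>> step_arm(rows="-0.002 -0.003 0.012 0 0 0; -0.002 -0.003 0.012 0 0 0; -0.001 -0.001 0.012 0 0 0; 0 0 0.012 0 0 0; 0 0 0.012 0 0 0; 0 0 0.01 0 0 0; 0 0 0 0 0 0; 0 0 0 0 0 0; 0 0 0 0 0 0; 0 0 0 0 0 0")

```text
t: 29.5
ee_pos: [565.6, 252.7, 61.9]
orientation: [-3.14, 0.0, 1.931]
force: [0.2, 0.6, 0.1]
finger_gap: 9.6
gripper_force: 20.0
```

>>> step_arm(rows="0 0 0.004 0 0 0; 0 0 0 0 0 0; 0 0 0 0 0 0; 0 0 0 0 0 0; 0 0 0 0 0 0; 0 0 0 0 0 0; 0 0 0 0 0 0; 0 0 0 0 0 0; 0 0 0 0 0 0; 0 0 0 0 0 0")

```text
t: 30.5
ee_pos: [565.7, 252.7, 61.8]
orientation: [-3.14, 0.001, 1.931]
force: [-3.2, -0.6, 5.1]
finger_gap: 10.1
gripper_force: 20.0
```

Contact at the expected height. Release, rise, and look.

>>> step_arm(rows="0 0 -0.002 0 0 0; 0 0 0 0 0 0; 0 0 0 0 0 0; 0 0 0 0 0 0; 0 0 0 0 0 0; 0 0 0 0 0 0; 0 0 -0.1 0 0 0; 0 0 -0.2 0 0 0; 0 0 -0.2 0 0 0; 0 -0.1 -0.1 0 0 0", claw=-0.4)

```text
t: 31.5
ee_pos: [549.8, 246.4, 186.0]
orientation: [3.137, 0.001, 1.931]
force: [-0.3, 0.5, 1.5]
finger_gap: 28.1
gripper_force: 0.0
```

>>> step_arm(rows="0 -0.1 0 0 0 0; 0 0 0 0 0 0; 0 0 0 0 0 0; 0 0 0 0 0 0; 0 0 0 0 0 0; 0 0 0 0 0 0; 0 0 0 0 0 0; 0 0 0 0 0 0; 0 0 0 0 0 0; 0 0 0 0 0 0")

```text
t: 32.5
ee_pos: [528.3, 238.8, 181.4]
orientation: [-3.139, 0.0, 1.931]
force: [0.2, -0.6, -0.1]
finger_gap: 28.1
gripper_force: 0.0
```

```bash
python3 look.py fin
python3 - <<'E'
from h import *
a=cv2.imread("fin.png"); cv2.imwrite("pics/finb.png",cv2.resize(a[60:330,140:500],(800,600),interpolation=cv2.INTER_CUBIC))
E
```

```text
32.55 [528.27659294 238.7621007  181.48722789] [-3.13953935e+00  4.75155022e-04  1.93068103e+00] 28.385052705878042 [0.5153855  0.18009053 0.95844898]
```

View pics/finb.png

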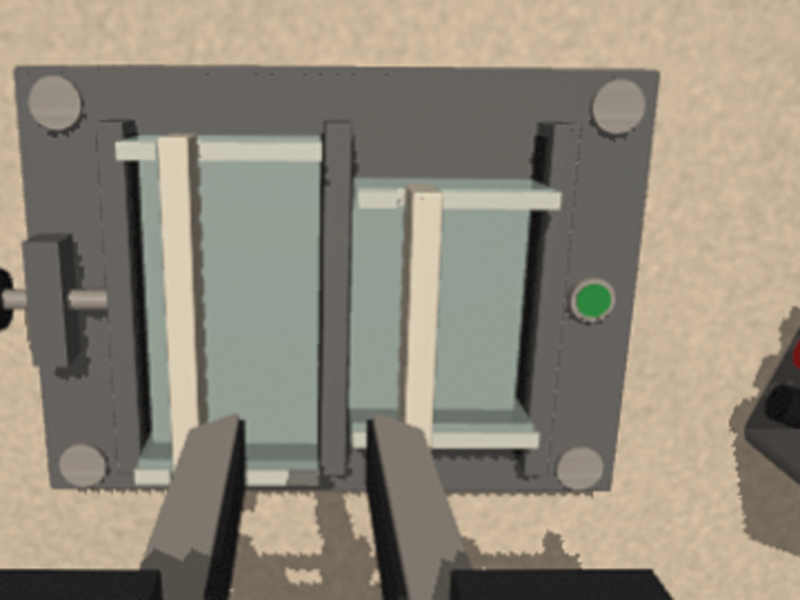

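Both combs sit in their notches: 100 at (410–441,190) and 132 at (158–195,138). One numeric check before hand-in.

Run:
```python
from h import *
import pickle
m=pickle.load(open("fin.pkl","rb")); q=np.load("caster.npy"); a=q[2]
def c(u,v,z):
    d=w(m,140+u/2.222,60+v/2.222,z)-[q[0],q[1],0]; return np.round([np.cos(a)*d[0]+np.sin(a)*d[1],-np.sin(a)*d[0]+np.cos(a)*d[1]],1)
for n,u,v,z in [("100 (22.5,50)",410,190,89),("(32.5,50)",441,191,89),("(22.5,y)",405,410,89),("(32.5,-50)",433,446,89),("132 (-60.5,66)",158,140,89),("(-50.5,66)",195,137,89),("(-60.5,y)",173,460,89),("knob",0,0,30),("bedTL",16,68,30),("TR",659,72,30)]: print(n,c(u,v,z))
```

```text
100 (22.5,50) [22.4 49.4]
(32.5,50) [32.5 49.1]
(22.5,y) [ 23.6 -27.7]
(32.5,-50) [ 34.1 -41.5]
132 (-60.5,66) [-59.2  65.2]
(-50.5,66) [-47.3  66.1]
(-60.5,y) [-59.1 -47.3]
knob [-127.   113.3]
bedTL [-123.    88.7]
TR [124.   88.1]
```

```bash
python3 -c "
from bench import manip
print(manip.hand_in())"
```

```text
the job is handed in; nothing more can be done
None
```

I handed the job in at about 33 s, and the last pictures and measurements show it done: the 100 mm comb in the narrow tray, the 132 mm comb in the wide tray, and the 92 mm comb in the rack's nearest row, with the 114 and 148 mm combs left where they stood; the hand-in returned no verdict.

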